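Lay out a fitting set on its silhouette boards

TASK

Lay out the fitting set for an order on the storeroom bench: put each of the four metal fittings (large flange, small flange, pull handle, L-shaped corner cleat) on the plywood board that shows its silhouette, upright as it stands now, covering its silhouette and turned to match it. Let go of all four and leave them at rest.

Things in the scene. Friction and masses are not known exactly. Their poses are not given: they have to be found in the camera images.
- large_flange: Loose on the bench. Large steel pipe flange: a round foot 90 mm across and 8 mm thick, and on it an upright round collar 44 mm across that reaches up to 42 mm; about 0.45 kg. Origin: centre of the underside; z up. Grip it by the collar.
- small_flange: Loose on the bench. Small steel pipe flange: a round foot 60 mm across and 8 mm thick, and on it an upright round collar 30 mm across that reaches up to 42 mm; about 0.22 kg. Origin: centre of the underside; z up. Grip it by the collar.
- pull_handle: Loose on the bench. Steel door pull handle standing on its two round feet, with the bar on top: bar 140 mm long, 12 mm wide, from 28 to 42 mm above the bench; feet 28 mm across, 96 mm apart; about 0.25 kg. Origin: below the middle of the bar, level with the underside of the feet; x along the bar, z up. The two ends are alike. Grip it across the middle of the bar.
- corner_cleat: Loose on the bench. L-shaped aluminium corner cleat lying flat, 28 mm high, both legs 24 mm wide; about 0.16 kg. Origin: underside of the long leg, on its centre line, 40 mm from its free end. The long leg runs along x from -40 to +60 mm; the short leg leaves its +x end towards +y, from x = 36 to 60 mm and out to y = +50 mm; z up. Grip it across the long leg at the origin.
- cleat_end (a point): Centre of the end face of the cleat's short leg, at x = 48, y = 50, z = 14 mm in the cleat's frame; shows which way round the cleat lies.
- large_flange_board: Fixed plywood board on the bench, 4 mm thick, with a flat black silhouette on top. Board 106 mm square, silhouette a plain disc 90 mm across, for the large flange. Origin: centre of its underside, under the disc's centre; z up.
- small_flange_board: Fixed plywood board on the bench, 4 mm thick, with a flat black silhouette on top. Board 80 mm square, silhouette a plain disc 60 mm across, for the small flange. Origin: centre of its underside, under the disc's centre; z up.
- pull_handle_board: Fixed plywood board on the bench, 4 mm thick, with a flat black silhouette on top. Board 154 by 46 mm, silhouette a bar 140 by 12 mm with two 28 mm discs 96 mm apart, for the pull handle, either way round. Origin: centre of its underside; x along the bar; z up.
- corner_cleat_board: Fixed plywood board on the bench, 4 mm thick, with a flat black silhouette on top. Board 116 by 78 mm, silhouette the L of the corner cleat as seen from above. Origin: underside, below where the cleat's origin belongs (the board's middle lies at x = 10, y = 19 mm). x along the long leg towards the corner, y the way the short leg points, just as on the cleat.
Not all that is in view belongs to the job. What is shaped like the corner_cleat but orange or yellow is not meant.

How it is judged:
At the end, for the whole second after the job is handed in: Every fitting stands upright (0.1 rad) on its own board, origin within 12 mm horizontally of the board's origin and 1 to 8 mm above it; handle and cleat turned within 0.2 rad of their silhouettes, the cleat's short leg on its side; all released and at rest (horizontal distance between large_flange and large_flange_board below 0.012 m and z of large_flange in the frame of large_flange_board between 0.001 and 0.008 m and angle between each of large_flange, small_flange, pull_handle, corner_cleat's own z axis and vertical below 0.1 rad and linear speed of each of large_flange, small_flange, pull_handle, corner_cleat below 0.02 m/s and angular speed of each of large_flange, small_flange, pull_handle, corner_cleat below 0.2 rad/s and horizontal distance between small_flange and small_flange_board below 0.012 m and z of small_flange in the frame of small_flange_board between 0.001 and 0.008 m and horizontal distance between pull_handle and pull_handle_board below 0.012 m and z of pull_handle in the frame of pull_handle_board between 0.001 and 0.008 m and angle between the x axis of pull_handle and the x axis of pull_handle_board, either way round below 0.2 rad and horizontal distance between corner_cleat and corner_cleat_board below 0.012 m and z of corner_cleat in the frame of corner_cleat_board between 0.001 and 0.008 m and angle between the x axis of corner_cleat and the x axis of corner_cleat_board, either way round below 0.2 rad and y of cleat_end in the frame of corner_cleat_board above 0.02 m); the robot touches nothing.
It also fails if it takes over 120 s, if anything falls off the work surface, if the arm or the gripper's body presses on something with over 40 N, if the wrist force passes 120 N, or if a joint passes its speed limit or range.

ROBOT

A 7-joint arm with a two-finger parallel gripper is mounted at the origin on the work surface. World frame = base frame: x ahead of the robot, y to its left, z up, the work surface at z = 0. Lengths are in m, angles in rad, forces in N, time in s.
With the tool pointing down it reaches from about 0.425 to 0.925 m from the base axis. Payload 6.8 kg.
Tool frame: the origin (TCP) lies between the finger pads; the fingertips stand 14 mm ahead of it and the grasp point (between the pads) lies 5 mm behind it; z points along the fingers, y is the line along which they close (so a half turn about z gives the same grasp; the last joint's range is limited). The gripper opens to 85 mm and grips with 20 to 120 N. Pads are 22 mm wide; open, the fingers measure 114 mm over their backs; the gripper's body (76 mm by 85 mm) begins 54 mm behind the grasp point. The pads swing forward as they close: fully open they stand 13 mm farther back than shut.
Start: joints at [-1.339, 0.477, 0.022, 1.555, -0.011, 1.109, -0.083], TCP at [0.225, 0.636, 0.245] pointing down, gripper open.
Joint ranges: [-2.96, 2.96], [-0.34, 2.1], [-1.41, 1.46], [0.24, 2.44], [-1.37, 4.51], [0.17, 1.92], [-2.96, 2.96]. Speed limits (rad/s): [2.39, 2.39, 3.14, 3.14, 3.14, 3.14, 3.14].

INTERFACE

Orientations are given as a rotation vector (axis times angle).
In Python, from bench import r, eyes, ticket gives the robot as it stands. The module is installed in compiled form; this text tells all that it offers.
- The arm moves only by the tool arm_command, never from a script. Its argument "plan" is text: rows parted by semicolons, each of 4 numbers parted by spaces: the shift along the tool's x, y, z in m, then the turn about the tool's z in degrees. In form: tx ty tz yaw; .... A call has 1 to 20 rows; each row shifts and turns the commanded pose from where the row before left it, along the tool's axes as they then stand; what a row does not reach is not made up. A row lasts 1/8 s, in which the tool goes at most 62.5 mm and 10.7 degrees, less where a joint would pass 70% of its speed; a pose out of reach is approached as far as the arm can. A call is refused whole if a number of a shift passes 0.0625 or a number of a turn 10.7, either way. A call with a gripper value outside its range is refused whole. "hand" is the closure, from -1 (fully open) to 1 (shut), set as the call begins (left out, the last holds). The fingers move at their own pace and stop on an object; "grip_force" is the grip in N (left out, the last holds). Time passes only in rows, so rows that do not move let the fingers close. It gives the time, the measured TCP pose, the force, the opening and the grip force at its end, in the units of the state.
- r.get_obs(): the state, without advancing time (a new reading comes with each control period).
- eyes.grab_frame(name): name is "scene" or "top" or "wrist"; returns (picture, depth): 480x640x3 uint8, red, green, blue; 480x640 float32, m along the optical axis (not along the pixel's ray), 0 where there is no reading.
- eyes.calibration(name): a dict with "fov_y" (degrees; the focal length in pixels is half the picture's height over the tangent of half this angle, whatever the lens; pixels are square), "cx", "cy" (the principal point, pixels), "origin" and "attitude" of the camera in the world; the wrist camera has in their place "tool_from_camera" (4x4, takes a point from camera to tool coordinates, whose origin is the TCP and whose axes are the flange's). Camera axes: x right, y up, looking along -z (the intrinsics and any distortion apply to the point x, -y, -z); pixel columns grow to the right and rows downward; lengths in m; the calibration is good to about 2 mm. A picture is of the moment at which its call begins: read the wrist's pose just before it. calibration takes no time and is no camera call.
- ticket.hand_in(): hands the job in; it is judged then, once.
The state is a dict: "clock": time; "joints": joint angles; "qvel": joint speeds; "tau": joint torques, N m; "tcp_pos": TCP position; "orientation": TCP orientation; "contact_force": force on the tool from outside, world axes, zero at the start; "moment": the same for the moment, N m; "grip_width": finger opening in m; "gripper_force": force on a finger pad.
Only numpy, scipy, OpenCV 4.12 (cv2) and the standard library are available. Lean on these libraries where they do the work, as an engineer would, in place of code of your own. Each camera call takes 0.05 s, during which the arm holds its last target. There are 200 camera calls.

## Working session

There is one attempt and no reset: what is moved stays moved. The work goes in short steps, Python scripts to look and compute and a tool call to move; the robot and the scene stay as the last step left them, time stands still between calls to the robot, and variables do not carry over. Pictures are saved under pics/ and viewed, at most 14 in all, crops included, and the job is handed in when it is done.

Besides the shell and the picture viewer there is one more tool, called by a JSON object that holds its "method" and its "body", one argument or row to a line. arm_command: Moves the arm, as the interface text tells. Its arguments: {"type":"object","properties":{"plan":{"type":"string"},"hand":{"type":"number"},"grip_force":{"type":"number"}},"required":["plan"]}

```bash
mkdir -p pics; python3 - <<'E'
from bench import r,eyes,ticket
import cv2,numpy as np
o=r.get_obs();print(o)
for n in("top","scene"):
    p,d=eyes.grab_frame(n);cv2.imwrite(f"pics/{n}0.png",p[:,:,::-1]);np.savez(f"{n}0.npz",p=p,d=d);print(n,eyes.calibration(n),d.min(),d.max())
print(eyes.calibration("wrist"))
E
```

```text
{'clock': 0.0, 'joints': array([-1.33906775,  0.47779197,  0.02235506,  1.5564343 , -0.01151414,
        1.10932705, -0.08304839]), 'qvel': array([ 0.00096384, -0.00060686, -0.00075327,  0.00043901, -0.0014839 ,
        0.00076391,  0.00060033]), 'tau': array([-1.12098930e-04, -5.96449757e+01,  1.60753325e+00, -2.81190026e+01,
        1.23930656e-02,  9.33466275e-03, -3.85729933e-06]), 'tcp_pos': array([0.22482324, 0.63585782, 0.2443387 ]), 'orientation': array([-5.31123122e-01, -3.09618642e+00,  2.86412278e-03]), 'contact_force': array([ 0.5739292 , -1.15362862,  0.91470859]), 'moment': array([-0.01775632, -0.02714295,  0.03517851]), 'gripper_force': 0.0, 'grip_width': 0.08548723613760408}
top {'fov_y': 46.610552085354165, 'cx': 314.0037694523578, 'cy': 232.20501542517533, 'origin': array([0.44362945, 0.04472074, 1.18105192]), 'attitude': array([ 0.07973478, -0.08999678, -1.59348667])} 0.0 2.0591216
scene {'fov_y': 51.82381453516608, 'cx': 326.8924474215174, 'cy': 241.3604660537815, 'origin': array([1.15573656, 0.20933584, 0.85152573]), 'attitude': array([0.45436691, 0.62314253, 1.79006211])} 0.0 3.3452504
{'fov_y': 60.39885118054655, 'cx': 322.2836944366264, 'cy': 241.44389207729301, 'tool_from_camera': array([[ 3.87486535e-04,  9.60287525e-01,  2.79012043e-01,
         7.07443245e-02],
       [ 9.99999885e-01, -2.93326212e-04, -3.79227318e-04,
         2.51343355e-04],
       [-2.82325716e-04,  2.79012158e-01, -9.60287528e-01,
        -1.27732077e-01],
       [ 0.00000000e+00,  0.00000000e+00,  0.00000000e+00,
         1.00000000e+00]])}
```

View pics/top0.png

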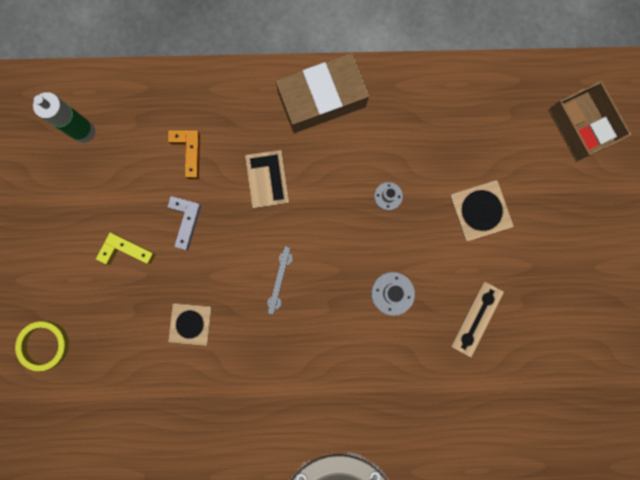

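View pics/scene0.png

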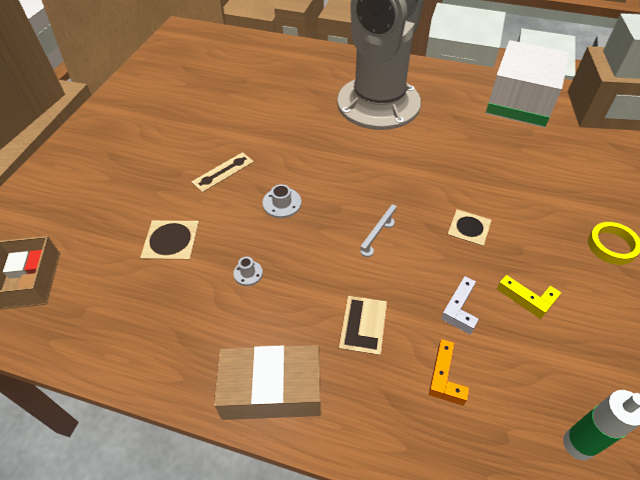

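The silver cleat at top-view (183,222) is the one meant; the orange one (187,152) and the yellow one (125,248) are decoys. Flanges are at (393,294) and (389,196), the handle at (280,280). Boards are at (482,210), (189,324), (478,320) and (267,180).

```bash
cat > h.py <<'E'
import numpy as np,cv2
from scipy.spatial.transform import Rotation as R
from bench import r,eyes,ticket
def cam(name,o=None):
    c=eyes.calibration(name); T=np.eye(4)
    if name=="wrist":
        W=np.eye(4);W[:3,:3]=R.from_rotvec(o["orientation"]).as_matrix();W[:3,3]=o["tcp_pos"];T=W@c["tool_from_camera"]
    else: T[:3,:3]=R.from_rotvec(c["attitude"]).as_matrix();T[:3,3]=c["origin"]
    return T,240/np.tan(np.radians(c["fov_y"]/2)),c["cx"],c["cy"]
def plane(px,C,z):
    T,f,cx,cy=C;px=np.atleast_2d(px).astype(float)
    d=np.c_[(px[:,0]-cx)/f,-(px[:,1]-cy)/f,-np.ones(len(px))]@T[:3,:3].T
    return (T[:3,3]+d*((z-T[2,3])/d[:,2])[:,None])[:,:2]
def proj(p,C):
    T,f,cx,cy=C;q=(np.asarray(p)-T[:3,3])@T[:3,:3];return np.array([cx+f*q[0]/-q[2],cy-f*q[1]/-q[2]])
def masks(p):
    hsv=cv2.cvtColor(p,cv2.COLOR_RGB2HSV);S,V=hsv[...,1],hsv[...,2]
    return {"metal":((S<60)&(V>75)).astype(np.uint8),"black":((V<60)).astype(np.uint8)}
def contour(m,near,minA=60):
    """outer contour of blob nearest pixel"""
    cs,_=cv2.findContours(m,cv2.RETR_EXTERNAL,cv2.CHAIN_APPROX_NONE)
    cs=[c for c in cs if cv2.contourArea(c)>minA]
    return min(cs,key=lambda c:abs(cv2.pointPolygonTest(c,tuple(map(float,near)),True)) if cv2.pointPolygonTest(c,tuple(map(float,near)),False)<0 else 0)[:,0]
def circ(c,C,z):
    w=(plane(c,C,z)*1000).astype(np.float32);h=cv2.convexHull(w);e=cv2.fitEllipse(h);return np.array(e[0])/1000,e[1]
def bar(c,C,z):
    w=(plane(c,C,z)*1000).astype(np.float32);(x,y),(a,b),t=cv2.minAreaRect(w)
    if a<b:t+=90;a,b=b,a
    return np.array([x,y])/1000,(t+90)%180-90,(a,b)
def ell(c,C,z):
    ctr,t,s=bar(c,C,z);w=plane(c,C,z)*1000
    m=cv2.moments(w.astype(np.float32).reshape(-1,1,2));g=np.array([m["m10"],m["m01"]])/m["m00"]/1000
    x=np.array([np.cos(np.radians(t)),np.sin(np.radians(t))])
    if (g-ctr)@x<0:x=-x
    y=np.array([-x[1],x[0]])
    return ctr-.010*x-.019*y,np.degrees(np.arctan2(x[1],x[0])),s,((g-ctr)@y*1000)
E
python3 - <<'E'
from h import *
np.set_printoptions(precision=4,suppress=True)
P={}
for n in("top","scene"):
    p=np.load(n+"0.npz")["p"];C=cam(n);M=masks(p)
    near=dict(top=dict(lf=(393,310),sf=(380,200),ph=(280,278),cc=(183,222),lb=(482,210),sb=(189,324),pb=(478,320),cb=(277,178)),
      scene=dict(lf=(270,205),sf=(240,272),ph=(380,232),cc=(458,300),lb=(170,239),sb=(470,227),pb=(222,171),cb=(355,330)))[n]
    for k,v in near.items():
        m=M["metal" if k in("lf","sf","ph","cc") else "black"]
        c=contour(m,v);z={"lf":.008,"sf":.008,"ph":.035,"cc":.028}.get(k,.004)
        fn={"lf":circ,"sf":circ,"lb":circ,"sb":circ,"ph":bar,"pb":bar,"cc":ell,"cb":ell}[k]
        print(n,k,*fn(c,C,z))
p=np.load("top0.npz")["p"]
cv2.imwrite("pics/crop1.png",cv2.resize(p[110:290,80:320],None,fx=3,fy=3,interpolation=cv2.INTER_CUBIC)[:,:,::-1])
E
```

```text
top lf [ 0.4378 -0.1261] (90.17850494384766, 91.06465911865234)
top sf [ 0.6447 -0.1242] (60.03239822387695, 61.65396499633789)
top ph [0.4706 0.1088] -15.494728088378906 (140.00303649902344, 28.254215240478516)
top cc [0.58   0.3019] -16.717681884765625 (101.5809326171875, 67.66415405273438) -9.26105192019623
top lb [ 0.6099 -0.324 ] (83.88622283935547, 84.22676849365234)
top sb [0.3848 0.3001] (53.520416259765625, 54.650123596191406)
top pb [ 0.3804 -0.302 ] -30.181407928466797 (134.31321716308594, 22.26076889038086)
top cb [0.6823 0.1147] 6.956888675689697 (95.16609954833984, 56.58283233642578) -10.949615786505367
scene lf [ 0.4381 -0.1266] (88.000244140625, 104.33817291259766)
scene sf [ 0.6448 -0.1249] (59.132083892822266, 72.79279327392578)
scene ph [0.4783 0.1176] -15.291412353515625 (157.63278198242188, 31.932498931884766)
scene cc [0.5894 0.3024] -15.6597900390625 (116.01322937011719, 62.48561096191406) -7.808057958184152
scene lb [0.384  0.3013] (54.10563278198242, 55.77002716064453)
scene sb [0.384  0.3013] (54.10563278198242, 55.77002716064453)
scene pb [-0.4642 -0.1202] 16.68792152404785 (223.0889434814453, 126.5458984375)
scene cb [0.4048 0.2971] 106.9726848602295 (55.800933837890625, 52.51309585571289) -0.19007408061773776
```

View pics/crop1.png

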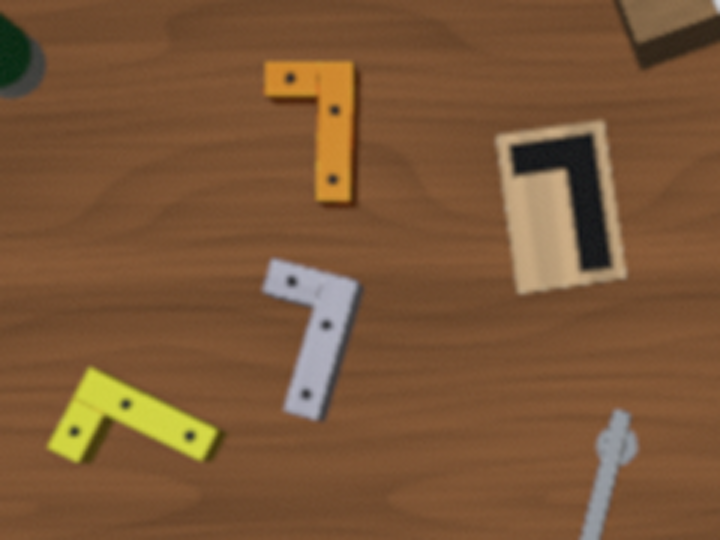

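The crop shows the silver cleat at (320,340), of the same hand as its silhouette at (565,205); orange (325,130) and yellow (130,415) are excluded. I'll start with the cleat, which is nearest to the tool.

```bash
cat >> h.py <<'E'
def go(x,y,z,th,o=None):
    o=o or r.get_obs();M=R.from_rotvec(o["orientation"]).as_matrix()
    s=M.T@(np.array([x,y,z])-o["tcp_pos"]);cur=np.degrees(np.arctan2(M[1,0],M[0,0]))
    yaw=-((th-cur+90)%180-90)
    print("clock %.2f tcp %s theta %.1f tilt %.2f"%(o["clock"],o["tcp_pos"].round(4),cur,np.degrees(np.arccos(-M[2,2]))),"shift mm",(s*1000).round(1),"yaw",round(yaw,1),"j7",o["joints"][6].round(2))
E
python3 -c "
from h import *
go(.58,.302,.20,-16.7)"
```

```text
clock 0.10 tcp [0.2248 0.6359 0.2444] theta 160.5 tilt 0.09 shift mm [-446.2 -196.4   44.8] yaw -2.8 j7 -0.08
```

{"method": "arm_command", "body": {
  "plan": "-.0372 -.0164 .0037 0;-.0372 -.0164 .0037 0;-.0372 -.0164 .0037 0;-.0372 -.0164 .0037 0;-.0372 -.0164 .0037 0;-.0372 -.0164 .0037 0;-.0372 -.0164 .0037 0;-.0372 -.0164 .0037 0;-.0372 -.0164 .0037 0;-.0372 -.0164 .0037 0;-.0372 -.0164 .0037 -2.8;-.0372 -.0164 .0037 0;0 0 0 0;0 0 0 0",
  "hand": -1
}}

```text
clock: 1.85
tcp_pos: [0.5809, 0.304, 0.2004]
orientation: [-0.455, -3.107, 0.0]
contact_force: [0.0, 0.1, -0.2]
grip_width: 0.0854
gripper_force: 0.0
```

```bash
cat > look.py <<'E'
import sys
from h import *
np.set_printoptions(precision=4,suppress=True)
# look.py kind(cc|ph|lf|sf|cb|pb|lb|sb) approx x y [png]
k,x,y=sys.argv[1],float(sys.argv[2]),float(sys.argv[3])
o=r.get_obs();p,d=eyes.grab_frame("wrist");C=cam("wrist",o)
z={"lf":.008,"sf":.008,"ph":.042,"cc":.028}.get(k,.004)
px=proj([x,y,z],C);print("expected px",px,"theta/tcp",o["tcp_pos"])
if len(sys.argv)>4:cv2.imwrite("pics/"+sys.argv[4],p[:,:,::-1])
c=contour(masks(p)["metal" if k in("lf","sf","ph","cc") else "black"],px)
fn={"lf":circ,"sf":circ,"lb":circ,"sb":circ,"ph":bar,"pb":bar,"cc":ell,"cb":ell}[k]
print(k,"bbox",c.min(0),c.max(0),*fn(c,C,z))
E
python3 look.py cc .58 .302 w1.png
```

```text
expected px [318.9785 220.0621] theta/tcp [0.5809 0.304  0.2004]
cc bbox [307 165] [388 295] [0.581  0.3053] -16.415756225585938 (101.38125610351562, 61.80239486694336) -8.81478328714536
```

View pics/w1.png

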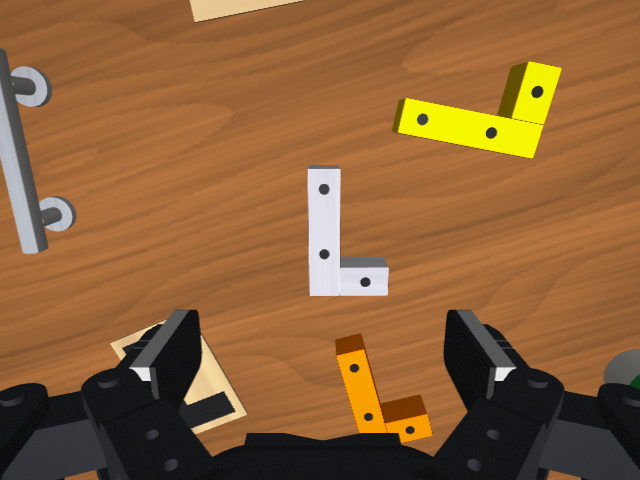

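Silver cleat at (308–388, 165–295) in the wrist view, with its short leg pointing right as expected. The yellow and orange ones are clear of the fingers.

```bash
python3 -c "
from h import *
go(.581,.305,.018,-16.4)"
```

```text
clock 1.90 tcp [0.5805 0.3047 0.2006] theta 163.4 tilt 0.07 shift mm [ -0.6   0.4 182.6] yaw -0.2 j7 0.76
```

{"method": "arm_command", "body": {
  "plan": "0 0 .03 0;0 0 .03 0;0 0 .03 0;0 0 .03 0;0 0 .03 0;0 0 .02 0;0 0 .012 0;0 0 0 0;0 0 0 0"
}}

```text
clock: 3.02
tcp_pos: [0.5823, 0.304, 0.0199]
orientation: [0.455, 3.107, 0.002]
contact_force: [-0.3, -0.5, 0.9]
grip_width: 0.0853
gripper_force: 0.0
```

{"method": "arm_command", "body": {
  "plan": "0 0 0 0;0 0 0 0;0 0 0 0;0 0 0 0;0 0 0 0;0 0 0 0;0 0 0 0;0 0 0 0",
  "hand": 1,
  "grip_force": 60
}}

```text
clock: 4.03
tcp_pos: [0.5819, 0.3038, 0.0194]
orientation: [0.455, 3.108, 0.001]
contact_force: [-0.9, -0.5, 5.7]
grip_width: 0.0229
gripper_force: 60.3
```

{"method": "arm_command", "body": {
  "plan": "0 0 -.02 0;0 0 -.03 0;0 0 -.03 0;0 0 -.03 0;0 0 -.03 0;0 0 0 0;0 0 0 0"
}}

```text
clock: 4.9
tcp_pos: [0.5808, 0.3032, 0.1582]
orientation: [-0.455, -3.107, 0.001]
contact_force: [-0.9, 0.4, -1.9]
grip_width: 0.0229
gripper_force: 59.6
```

```bash
python3 -c "
from h import *
go(.6823,.1147,.16,7)"
```

```text
clock 4.90 tcp [0.5808 0.3032 0.1582] theta 163.3 tilt 0.09 shift mm [-151.3 -151.4   -1.8] yaw -23.7 j7 0.77
```

{"method": "arm_command", "body": {
  "plan": "-.0303 -.0303 0 0;-.0303 -.0303 0 0;-.0303 -.0303 0 0;-.0303 -.0303 0 0;-.0303 -.0303 0 0;0 0 0 -6;0 0 0 -6;0 0 0 -6;0 0 0 -5.7;0 0 0 0;0 0 0 0;0 0 0 0"
}}

```text
clock: 6.4
tcp_pos: [0.683, 0.115, 0.1585]
orientation: [0.191, -3.135, 0.0]
contact_force: [0.1, -0.3, -2.4]
grip_width: 0.0227
gripper_force: 59.5
```

```bash
python3 -c "
from h import *
go(.6823,.1147,.024,7)"
python3 look.py cc .6823 .1147 w2.png
```

```text
clock 6.40 tcp [0.683  0.115  0.1585] theta -173.0 tilt 0.04 shift mm [  0.7  -0.2 134.5] yaw -0.0 j7 1.46
expected px [321.584  233.9211] theta/tcp [0.683  0.115  0.1585]
cc bbox [247 205] [398 440] [0.7512 0.104 ] 24.33197021484375 (178.99746704101562, 99.92841339111328) -1.8135780319054753
```

View pics/w2.png

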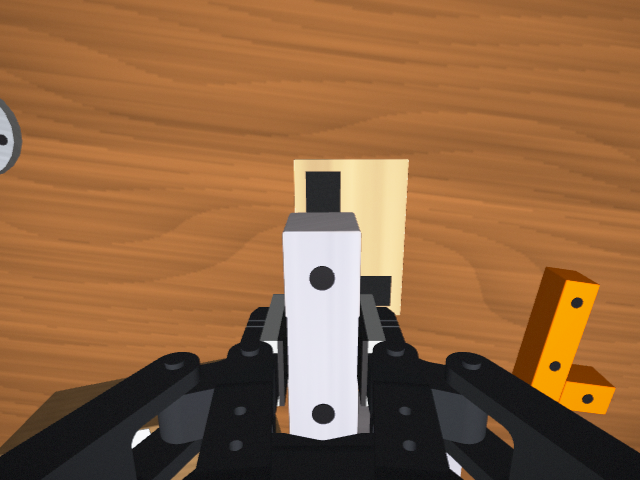

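The held cleat lines up with the visible silhouette end at (306–341, 171–215), and the carton at lower left is clear of the fingers. Lowering it now.

{"method": "arm_command", "body": {
  "plan": "0 0 .03 0;0 0 .03 0;0 0 .03 0;0 0 .025 0;0 0 .01 0;0 0 .005 0;0 0 .005 0;0 0 0 0;0 0 0 0"
}}

```text
clock: 7.58
tcp_pos: [0.6837, 0.115, 0.0246]
orientation: [-0.192, 3.135, 0.0]
contact_force: [0.6, -0.3, -1.9]
grip_width: 0.023
gripper_force: 59.6
```

{"method": "arm_command", "body": {
  "plan": "0 0 0 0;0 0 0 0;0 0 0 0;0 0 0 0;0 0 0 0;0 0 0 0",
  "hand": -1
}}

```text
clock: 8.32
tcp_pos: [0.6833, 0.115, 0.0239]
orientation: [-0.193, 3.136, -0.0]
contact_force: [0.1, 0.6, 0.8]
grip_width: 0.0854
gripper_force: 0.0
```

{"method": "arm_command", "body": {
  "plan": "0 0 -.01 0;0 0 -.03 0;0 0 -.04 0;0 0 -.05 0;0 0 -.05 0;0 0 0 0;0 0 0 0"
}}

```text
clock: 9.2
tcp_pos: [0.683, 0.1149, 0.2042]
orientation: [-0.193, 3.135, 0.0]
contact_force: [-0.8, 0.4, -1.3]
grip_width: 0.0855
gripper_force: 0.0
```

```bash
python3 look.py cc .6823 .1147
python3 -c "
from h import *
go(.4706,.1088,.20,-15.5)"
```

```text
expected px [321.6932 217.9439] theta/tcp [0.683  0.1149 0.2042]
cc bbox [305 165] [387 295] [0.684  0.1155] 7.718196392059324 (102.83853912353516, 62.794700622558594) -8.94187250705729
clock 9.25 tcp [0.6825 0.1149 0.2031] theta -173.0 tilt 0.09 shift mm [211.   19.9   3.4] yaw 22.5 j7 1.46
```

The cleat sits within 2 mm and 1° of its silhouette. Next is the handle.

{"method": "arm_command", "body": {
  "plan": ".0352 .0033 0 0;.0352 .0033 0 0;.0352 .0033 0 0;.0352 .0033 0 0;.0352 .0033 0 0;.0352 .0033 0 0;0 0 0 7.5;0 0 0 7.5;0 0 0 7.5;0 0 0 0;0 0 0 0"
}}

```text
clock: 10.62
tcp_pos: [0.4708, 0.1087, 0.2033]
orientation: [-0.419, -3.112, 0.001]
contact_force: [0.2, 1.2, 0.1]
grip_width: 0.0856
gripper_force: 0.0
```

```bash
python3 look.py ph .4706 .1088 w3.png
python3 -c "
from h import *
go(.4706,.1088,.032,-15.5)"
```

```text
expected px [322.092  223.7932] theta/tcp [0.4708 0.1087 0.2033]
ph bbox [309 126] [344 313] [0.4726 0.1113] -15.447158813476562 (138.3815460205078, 24.113666534423828)
clock 10.68 tcp [0.4709 0.1087 0.2034] theta 164.6 tilt 0.06 shift mm [2.000e-01 1.000e-01 1.714e+02] yaw 0.1 j7 0.97
```

View pics/w3.png

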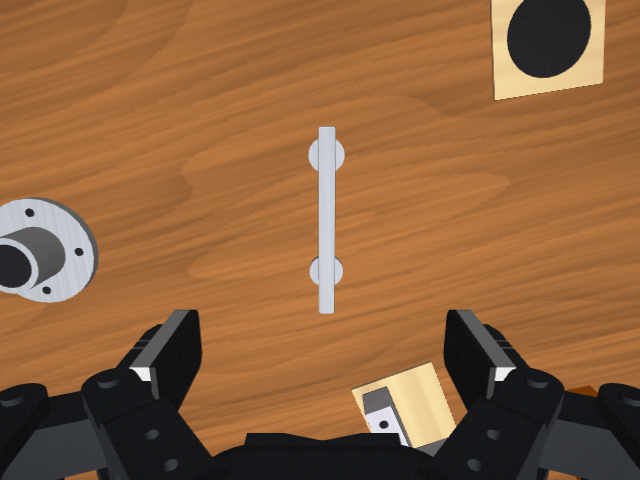

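Bar at (319–335, 126–313) with its feet at (326,155) and (326,271). It lies about 3 mm off the tool's centre line, so I'll correct that and grip.

{"method": "arm_command", "body": {
  "plan": "-.001 .0034 .03 0;0 0 .03 0;0 0 .03 0;0 0 .03 0;0 0 .03 0;0 0 .021 0;0 0 0 0;0 0 0 0"
}}

```text
clock: 11.68
tcp_pos: [0.4735, 0.1119, 0.0335]
orientation: [0.422, 3.113, 0.001]
contact_force: [0.3, 0.5, -0.6]
grip_width: 0.0854
gripper_force: 0.0
```

{"method": "arm_command", "body": {
  "plan": "0 0 0 0;0 0 0 0;0 0 0 0;0 0 0 0;0 0 0 0;0 0 0 0;0 0 0 0;0 0 0 0",
  "hand": 1,
  "grip_force": 60
}}

```text
clock: 12.68
tcp_pos: [0.4731, 0.1118, 0.033]
orientation: [0.423, 3.113, 0.0]
contact_force: [-1.7, -0.8, 5.5]
grip_width: 0.0107
gripper_force: 60.9
```

{"method": "arm_command", "body": {
  "plan": "0 0 -.02 0;0 0 -.03 0;0 0 -.03 0;0 0 -.03 0;0 0 -.03 0;0 0 0 0;0 0 0 0"
}}

```text
clock: 13.55
tcp_pos: [0.4723, 0.1116, 0.1718]
orientation: [-0.422, -3.112, 0.001]
contact_force: [-0.6, -0.6, -2.8]
grip_width: 0.0109
gripper_force: 60.0
```

```bash
python3 -c "
from h import *
go(.3804,-.302,.17,-30.2)
go(.45,-.10,.17,-30.2)"
```

```text
clock 13.55 tcp [0.4723 0.1116 0.1718] theta 164.5 tilt 0.09 shift mm [ -21.7 -423.1    2.2] yaw 14.7 j7 0.97
clock 13.55 tcp [0.4723 0.1116 0.1718] theta 164.5 tilt 0.09 shift mm [ -34.9 -209.9    2. ] yaw 14.7 j7 0.97
```

{"method": "arm_command", "body": {
  "plan": "-.0058 -.035 0 0;-.0058 -.035 0 0;-.0058 -.035 0 0;-.0058 -.035 0 0;-.0058 -.035 0 0;-.0058 -.035 0 0;.0022 -.0355 0 0;.0022 -.0355 0 0;.0022 -.0355 0 0;.0022 -.0355 0 0;.0022 -.0355 0 0;.0022 -.0355 0 0;0 0 0 7.3;0 0 0 7.4;0 0 0 0;0 0 0 0;0 0 0 0"
}}

```text
clock: 15.68
tcp_pos: [0.381, -0.3014, 0.1726]
orientation: [-0.815, -3.033, -0.0]
contact_force: [-0.5, 0.2, -0.8]
grip_width: 0.0105
gripper_force: 60.0
```

```bash
python3 - <<'E'
from h import *
o=r.get_obs();p,d=eyes.grab_frame("wrist");C=cam("wrist",o)
cv2.imwrite("pics/w4.png",p[:,:,::-1])
go(.3804,-.302,.037,-30.2)
for s in(-.07,0,.07):
    a=np.radians(-30.2);print(proj([.3804+s*np.cos(a),-.302+s*np.sin(a),.004],C).round(0))
E
```

```text
clock 15.72 tcp [ 0.381  -0.3015  0.1727] theta 149.9 tilt 0.02 shift mm [  0.2  -0.7 135.7] yaw 0.1 j7 1.72
[321. 123.]
[321. 221.]
[321. 308.]
```

View pics/w4.png

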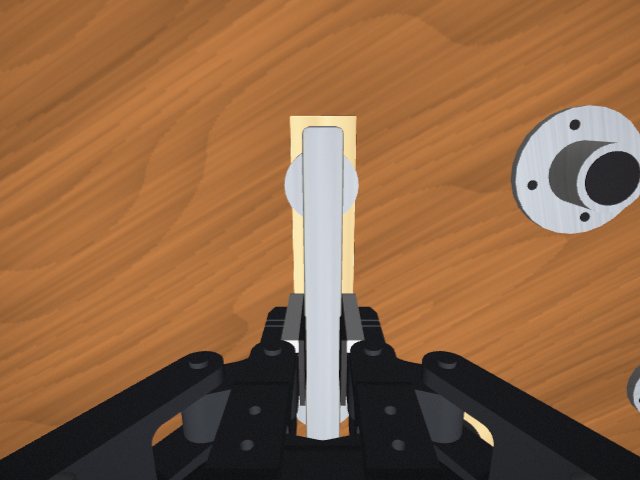

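The bar (303–343) is centred over the board (290–356). Lowering.

{"method": "arm_command", "body": {
  "plan": "0 0 .03 0;0 0 .03 0;0 0 .03 0;0 0 .025 0;0 0 .01 0;0 0 .005 0;0 0 .005 0;0 0 0 0;0 0 0 0"
}}

```text
clock: 16.85
tcp_pos: [0.3814, -0.3018, 0.0383]
orientation: [0.817, 3.033, -0.0]
contact_force: [0.8, -0.0, -1.5]
grip_width: 0.0111
gripper_force: 59.9
```

{"method": "arm_command", "body": {
  "plan": "0 0 0 0;0 0 0 0;0 0 0 0;0 0 0 0;0 0 0 0;0 0 0 0",
  "hand": -1
}}

```text
clock: 17.6
tcp_pos: [0.381, -0.3017, 0.0379]
orientation: [-0.818, -3.033, -0.0]
contact_force: [-0.7, -1.2, -0.3]
grip_width: 0.0853
gripper_force: 0.0
```

{"method": "arm_command", "body": {
  "plan": "0 0 -.01 0;0 0 -.03 0;0 0 -.04 0;0 0 -.05 0;0 0 -.03 0;0 0 0 0;0 0 0 0"
}}

```text
clock: 18.48
tcp_pos: [0.3807, -0.3013, 0.1977]
orientation: [-0.817, -3.033, -0.001]
contact_force: [0.3, 0.7, -0.3]
grip_width: 0.0853
gripper_force: 0.0
```

```bash
python3 look.py ph .3804 -.302
python3 -c "
from h import *
go(.4379,-.1263,.20,-30)"
```

```text
expected px [320.6184 226.0241] theta/tcp [ 0.3807 -0.3013  0.1977]
ph bbox [303 125] [340 317] [ 0.3817 -0.3018] -29.952007293701172 (139.68453979492188, 25.004770278930664)
clock 18.52 tcp [ 0.3805 -0.3011  0.1972] theta 149.8 tilt 0.09 shift mm [ 38.2 180.   -2.8] yaw -0.2 j7 1.71
```

The handle is placed within 2 mm. Next is the large flange.

{"method": "arm_command", "body": {
  "plan": ".0064 .03 0 0;.0064 .03 0 0;.0064 .03 0 0;.0064 .03 0 0;.0064 .03 0 0;.0064 .03 0 0;0 0 0 0;0 0 0 0"
}}

```text
clock: 19.52
tcp_pos: [0.4376, -0.1273, 0.1971]
orientation: [-0.818, -3.031, 0.001]
contact_force: [-0.0, -1.2, -0.5]
grip_width: 0.0854
gripper_force: 0.0
```

```bash
python3 look.py lf .4378 -.1261 w5.png
python3 -c "
from h import *
go(.4379,-.1263,.03,-30)"
```

```text
expected px [323.5586 215.3443] theta/tcp [ 0.4376 -0.1273  0.1971]
lf bbox [269 159] [382 270] [ 0.4397 -0.1254] (89.35045623779297, 89.47367095947266)
clock 19.57 tcp [ 0.4375 -0.1277  0.1973] theta 149.7 tilt 0.09 shift mm [  0.2   1.5 167.3] yaw -0.3 j7 1.26
```

View pics/w5.png

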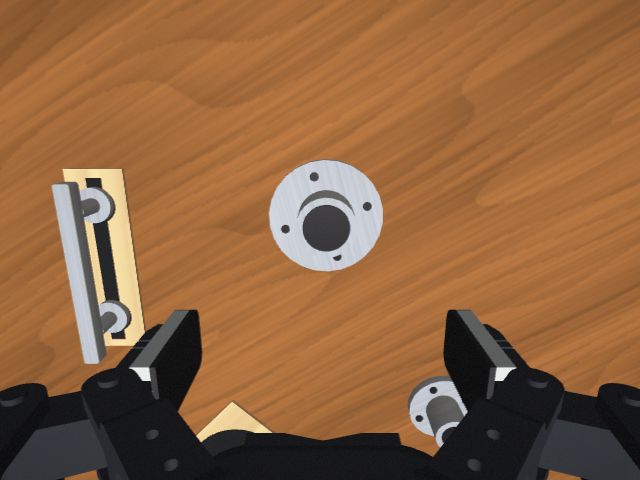

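Large flange at (269–383, 159–270), centred. Descending onto the collar.

{"method": "arm_command", "body": {
  "plan": "-.0007 .0025 .03 0;0 0 .03 0;0 0 .03 0;0 0 .03 0;0 0 .03 0;0 0 .015 0;0 0 .004 0;0 0 0 0;0 0 0 0"
}}

```text
clock: 20.7
tcp_pos: [0.4409, -0.1251, 0.0297]
orientation: [0.817, 3.032, 0.0]
contact_force: [0.1, 0.5, 0.1]
grip_width: 0.0854
gripper_force: 0.0
```

{"method": "arm_command", "body": {
  "plan": "0 0 0 0;0 0 0 0;0 0 0 0;0 0 0 0;0 0 0 0;0 0 0 0;0 0 0 0",
  "hand": 1,
  "grip_force": 70
}}

```text
clock: 21.58
tcp_pos: [0.4404, -0.1249, 0.0296]
orientation: [0.818, 3.033, 0.001]
contact_force: [-1.7, 0.5, 9.7]
grip_width: 0.0422
gripper_force: 69.7
```

{"method": "arm_command", "body": {
  "plan": "0 0 -.02 0;0 0 -.03 0;0 0 -.03 0;0 0 -.03 0;0 0 -.03 0;0 0 0 0;0 0 0 0"
}}

```text
clock: 22.45
tcp_pos: [0.4393, -0.1246, 0.1678]
orientation: [-0.817, -3.032, 0.0]
contact_force: [-1.0, 0.3, -3.2]
grip_width: 0.0421
gripper_force: 71.9
```

```bash
python3 -c "
from h import *
go(.61,-.324,.17,-30)"
```

```text
clock 22.45 tcp [ 0.4393 -0.1246  0.1678] theta 149.8 tilt 0.10 shift mm [-247.8  -86.6   -2.6] yaw -0.2 j7 1.28
```

{"method": "arm_command", "body": {
  "plan": "-.031 -.0108 0 0;-.031 -.0108 0 0;-.031 -.0108 0 0;-.031 -.0108 0 0;-.031 -.0108 0 0;-.031 -.0108 0 0;-.031 -.0108 0 0;-.031 -.0108 0 0;0 0 0 0;0 0 0 0;0 0 0 0"
}}

```text
clock: 23.82
tcp_pos: [0.6104, -0.3231, 0.1679]
orientation: [-0.816, -3.032, -0.001]
contact_force: [-0.3, 0.3, -3.0]
grip_width: 0.0421
gripper_force: 71.9
```

```bash
python3 - <<'E'
from h import *
o=r.get_obs();p,d=eyes.grab_frame("wrist")
cv2.imwrite("pics/w6.png",p[:,:,::-1])
go(.61,-.324,.0345,-30)
E
```

```text
clock 23.88 tcp [ 0.6107 -0.3232  0.1684] theta 149.9 tilt 0.08 shift mm [  0.   -1.1 133.9] yaw -0.1 j7 1.61
```

View pics/w6.png

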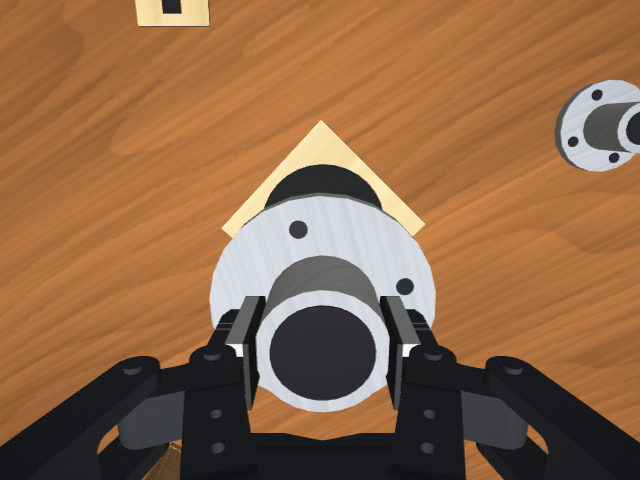

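The flange and the board diamond (apex at 321,120) share the column 322. Lowering.

{"method": "arm_command", "body": {
  "plan": "0 -.001 .03 0;0 0 .03 0;0 0 .03 0;0 0 .025 0;0 0 .01 0;0 0 .005 0;0 0 .0035 0;0 0 0 0;0 0 0 0"
}}

```text
clock: 25.0
tcp_pos: [0.6111, -0.3253, 0.0361]
orientation: [0.817, 3.032, -0.0]
contact_force: [0.2, 0.1, -3.0]
grip_width: 0.0421
gripper_force: 71.9
```

{"method": "arm_command", "body": {
  "plan": "0 0 0 0;0 0 0 0;0 0 0 0;0 0 0 0;0 0 0 0;0 0 0 0",
  "hand": -1
}}

```text
clock: 25.75
tcp_pos: [0.6107, -0.3251, 0.0354]
orientation: [0.818, 3.033, -0.0]
contact_force: [-0.1, 0.0, 0.4]
grip_width: 0.0855
gripper_force: 0.0
```

{"method": "arm_command", "body": {
  "plan": "0 0 -.01 0;0 0 -.03 0;0 0 -.04 0;0 0 -.05 0;0 0 -.03 0;0 0 0 0;0 0 0 0"
}}

```text
clock: 26.62
tcp_pos: [0.6103, -0.3248, 0.195]
orientation: [-0.817, -3.033, -0.0]
contact_force: [-0.5, 1.0, -0.6]
grip_width: 0.0857
gripper_force: 0.0
```

```bash
python3 look.py lf .61 -.324
python3 -c "
from h import *
go(.6448,-.1245,.20,-30)"
```

```text
expected px [322.4941 215.4343] theta/tcp [ 0.6103 -0.3248  0.195 ]
lf bbox [264 159] [380 273] [ 0.6119 -0.3252] (90.72682189941406, 91.27626037597656)
clock 26.68 tcp [ 0.61   -0.3246  0.1943] theta 149.8 tilt 0.12 shift mm [ 70.5 190.5  -5.6] yaw -0.2 j7 1.6
```

Large flange placed within 2–3 mm. Next is the small flange.

{"method": "arm_command", "body": {
  "plan": ".0118 .0318 -.001 0;.0118 .0318 -.001 0;.0118 .0318 -.001 0;.0118 .0318 -.001 0;.0118 .0318 -.001 0;.0118 .0318 -.001 0;0 0 0 0;0 0 0 0;0 0 0 0"
}}

```text
clock: 27.8
tcp_pos: [0.6448, -0.1264, 0.201]
orientation: [-0.821, -3.032, 0.002]
contact_force: [0.1, -0.4, -0.3]
grip_width: 0.0854
gripper_force: 0.0
```

```bash
python3 look.py sf .6448 -.1245 w7.png
python3 -c "
from h import *
go(.6448,-.1245,.029,-30)"
```

```text
expected px [324.1832 213.3732] theta/tcp [ 0.6448 -0.1264  0.201 ]
sf bbox [290 178] [364 251] [ 0.6472 -0.1234] (59.233768463134766, 59.8093147277832)
clock 27.85 tcp [ 0.6449 -0.1263  0.2011] theta 149.7 tilt 0.05 shift mm [  0.9   1.6 172.1] yaw -0.3 j7 1.28
```

{"method": "arm_command", "body": {
  "plan": "0 .0028 .03 0;0 0 .03 0;0 0 .03 0;0 0 .03 0;0 0 .03 0;0 0 .015 0;0 0 .007 0;0 0 0 0;0 0 0 0"
}}

```text
clock: 28.98
tcp_pos: [0.6476, -0.1224, 0.0305]
orientation: [0.817, 3.031, 0.0]
contact_force: [0.3, 0.2, 0.4]
grip_width: 0.0853
gripper_force: 0.0
```

{"method": "arm_command", "body": {
  "plan": "0 0 0 0;0 0 0 0;0 0 0 0;0 0 0 0;0 0 0 0;0 0 0 0;0 0 0 0",
  "hand": 1,
  "grip_force": 60
}}

```text
clock: 29.85
tcp_pos: [0.6471, -0.1222, 0.0299]
orientation: [0.817, 3.033, 0.0]
contact_force: [-0.2, 0.4, 5.1]
grip_width: 0.0282
gripper_force: 59.4
```

{"method": "arm_command", "body": {
  "plan": "0 0 -.02 0;0 0 -.03 0;0 0 -.03 0;0 0 -.03 0;0 0 -.03 0;0 0 0 0;0 0 0 0"
}}

```text
clock: 30.72
tcp_pos: [0.646, -0.1219, 0.1687]
orientation: [-0.817, -3.032, 0.0]
contact_force: [-0.5, -0.3, -1.5]
grip_width: 0.028
gripper_force: 59.3
```

```bash
python3 -c "
from h import *
go(.3846,.3006,.17,-30)"
```

```text
clock 30.73 tcp [ 0.646  -0.1219  0.1687] theta 149.8 tilt 0.09 shift mm [438.3 234.   -0.8] yaw -0.2 j7 1.29
```

{"method": "arm_command", "body": {
  "plan": ".0313 .0167 0 0;.0313 .0167 0 0;.0313 .0167 0 0;.0313 .0167 0 0;.0313 .0167 0 0;.0313 .0167 0 0;.0313 .0167 0 0;.0313 .0167 0 0;.0313 .0167 0 0;.0313 .0167 0 0;.0313 .0167 0 0;.0313 .0167 0 0;.0313 .0167 0 0;.0313 .0167 0 0;0 0 0 0;0 0 0 0;0 0 0 0"
}}

```text
clock: 32.85
tcp_pos: [0.3858, 0.2989, 0.1689]
orientation: [-0.821, -3.032, 0.002]
contact_force: [-0.3, -0.5, -0.8]
grip_width: 0.0282
gripper_force: 59.4
```

```bash
python3 - <<'E'
from h import *
o=r.get_obs();p,d=eyes.grab_frame("wrist")
cv2.imwrite("pics/w8.png",p[:,:,::-1])
go(.3846,.3006,.034,-30)
E
```

```text
clock 32.90 tcp [0.3859 0.299  0.1691] theta 149.7 tilt 0.05 shift mm [  1.9   0.9 135.1] yaw -0.3 j7 0.31
```

View pics/w8.png

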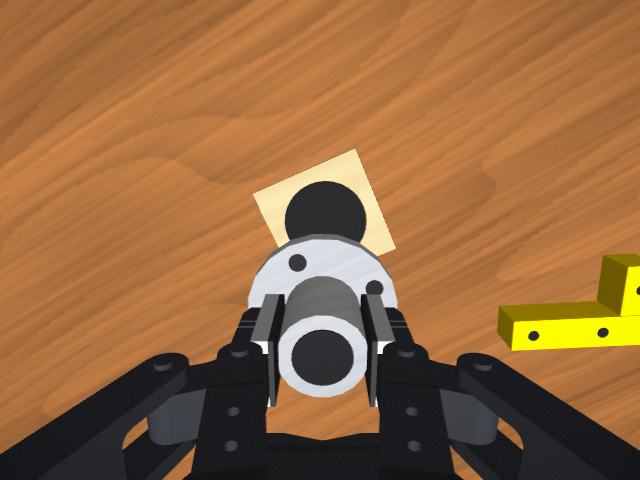

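The silhouette disc (285–366) is centred at 325 and the flange at 323, so I shift about 2 mm and lower. The yellow decoy at (510,330) is well clear.

{"method": "arm_command", "body": {
  "plan": ".0015 .0016 .03 0;0 0 .03 0;0 0 .03 0;0 0 .025 0;0 0 .01 0;0 0 .005 0;0 0 .005 0;0 0 0 0;0 0 0 0"
}}

```text
clock: 34.02
tcp_pos: [0.3852, 0.3026, 0.0349]
orientation: [0.817, 3.033, 0.001]
contact_force: [-0.3, 0.3, -2.3]
grip_width: 0.0282
gripper_force: 59.5
```

{"method": "arm_command", "body": {
  "plan": "0 0 0 0;0 0 0 0;0 0 0 0;0 0 0 0;0 0 0 0;0 0 0 0",
  "hand": -1
}}

```text
clock: 34.78
tcp_pos: [0.3849, 0.3023, 0.0344]
orientation: [0.818, 3.033, -0.0]
contact_force: [-0.8, 0.1, 0.5]
grip_width: 0.0852
gripper_force: 0.0
```

{"method": "arm_command", "body": {
  "plan": "0 0 -.01 0;0 0 -.03 0;0 0 -.04 0;0 0 -.05 0;0 0 -.03 0;0 0 0 0;0 0 0 0"
}}

```text
clock: 35.65
tcp_pos: [0.3845, 0.302, 0.1942]
orientation: [-0.817, -3.033, 0.001]
contact_force: [-0.8, -0.1, -0.9]
grip_width: 0.0852
gripper_force: 0.0
```

```bash
python3 look.py sf .3846 .3006; python3 - <<'E'
from h import *
p,d=eyes.grab_frame("scene");cv2.imwrite("pics/s2.png",p[:,:,::-1])
E
```

```text
expected px [320.4291 217.3279] theta/tcp [0.3845 0.302  0.1942]
sf bbox [285 180] [362 256] [0.3869 0.3018] (60.25853729248047, 61.288002014160156)
```

View pics/s2.png

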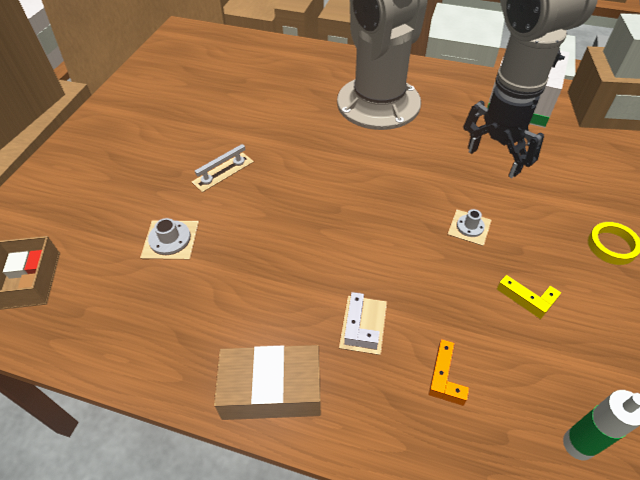

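All four fittings stand on their own boards: handle (222,167), large flange (169,238), small flange (471,225) and cleat (361,322). The arm is clear of them.

```bash
python3 -c "
from bench import ticket
print(ticket.hand_in())"
```

```text
the job is handed in; nothing more can be done
None
```

All four fittings are on their own boards, upright, released and measured within about 3 mm of their silhouettes, and the job is handed in at about 36 s; no verdict came back.

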